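# Load the hand-wound herb frame

## Robot

A 7-joint arm with a two-finger parallel gripper is mounted at the origin on the work surface. World frame = base frame: x ahead of the robot, y to its left, z up, the work surface at z = 0. Lengths are in m, angles in rad, forces in N, time in s.
With the tool pointing down it reaches from about 0.4 to 0.875 m from the base axis. Payload 19.3 kg.
Tool frame: the origin (TCP) lies between the finger pads; the fingertips stand 17 mm ahead of it and the grasp point (between the pads) lies 2 mm behind it; z points along the fingers, y is the line along which they close (so a half turn about z gives the same grasp; the last joint's range is limited). The gripper opens to 85 mm and grips with 20 to 120 N. Pads are 22 mm wide; open, the fingers measure 114 mm over their backs; the gripper's body (76 mm by 85 mm) begins 54 mm behind the grasp point. The pads swing forward as they close: fully open they stand 13 mm farther back than shut.
Start: joints at [-1.225, 0.521, -0.036, 1.599, 0.021, 1.021, -0.113], TCP at [0.252, 0.572, 0.248] pointing down, gripper open.
Joint ranges: [-2.91, 2.91], [-0.3, 2.13], [-1.5, 1.42], [0.17, 2.43], [-1.26, 4.41], [0.16, 1.93], [-2.52, 2.52]. Speed limits (rad/s): [1.89, 1.89, 2.39, 2.39, 3.01, 3.01, 3.01].

## Interface

Orientations are given as [roll, pitch, yaw] about the fixed x, y, z axes, in that order (R = Rz(yaw) Ry(pitch) Rx(roll)).
In Python, from workcell import bot gives the robot as it stands.
- The arm moves only by the shell command python3 -m inch 'ROWS' [FORCE]. ROWS is JSON, a list of rows, each a list of 7 numbers: the shift along the tool's x, y, z in units of 200 mm (1.0 is 200 mm), then the turn, a rotation vector about the tool's x, y, z in units of 90 degrees (1.0 is 90 degrees), then the opening, from 0 (shut) to 1 (fully open). In form: [[x, y, z, rx, ry, rz, grip], ...]. A call has 1 to 20 rows; each row is the pose to reach, as a shift and turn from the pose commanded when the call began, along the tool's axes at that moment; what a row does not reach only later rows make up. A row lasts 1/8 s, in which the tool goes at most 62.5 mm and 10.7 degrees, less where a joint would pass 70% of its speed; a pose out of reach is approached as far as the arm can. A call with a number of a shift or a turn outside -1 to 1 is refused whole. A call with a gripper value outside its range is refused whole. The fingers move at their own pace and stop on an object; FORCE is the grip in N (left out, the last holds). Time passes only in rows, so rows that repeat a pose let the fingers close. It gives the time, the measured TCP pose, the force, the opening and the grip force at its end, in the units of the state.
- bot.observe(): the state, without advancing time (a new reading comes with each control period).
- bot.grab_frame(name): name is "side" or "top"; returns a dict with "img" (480x640x3 uint8, red, green, blue), "z_map" (480x640 float32, m along the optical axis (not along the pixel's ray), 0 where there is no reading), "vfov" (degrees; the focal length in pixels is half the picture's height over the tangent of half this angle, whatever the lens; pixels are square), "cx", "cy" (the principal point, pixels), "rvec" (rotation vector, rad) and "tvec" (3), from world to camera coordinates, as OpenCV has them. Camera axes: x right, y down, z forward; pixel columns grow to the right and rows downward; lengths in m; the calibration is good to about 2 mm. A picture is of the moment at which its call begins.
- bot.job_done(): hands the job in; it is judged then, once.
The state is a dict: "clock": time; "qpos": joint angles; "qd": joint speeds; "joint_efforts": joint torques, N m; "position": TCP position; "tool_rot": TCP orientation; "force": force on the tool from outside, world axes, zero at the start; "moment": the same for the moment, N m; "grip_width": finger opening in m; "finger_force": force on a finger pad.
Only numpy, scipy, OpenCV 4.12 (cv2) and the standard library are available. Lean on these libraries where they do the work, as an engineer would, in place of code of your own. Each camera call takes 0.05 s, during which the arm holds its last target. There are 200 camera calls.

## Task

Wind the little herb frame's bed out with one full counter-clockwise turn of the green handwheel, and stand every small herb pot from the ledge upright in the bed: all sage in the bay on the side where the clamp lamp stands, all mint in the other bay. Then wind the bed back in under the clear canopy with one full clockwise turn. Move the bed only by its wheel, and leave the glass dome, trowel and tamper alone.

Things in the scene. Friction and masses are not known exactly. Their poses are not given: they have to be found in the camera images.
- growframe: fixed aluminium frame with a clear flat canopy (140 by 390 mm, top 169 mm above the ledge) on four thin corner posts; origin on the ledge under the canopy's centre; x points away from the robot, y to the left, z up. The bed runs out from under the canopy along -x
- bed: white sliding bed geared to the wheel, 112 mm (x) by 340 mm (y), floor 23 mm above the ledge, rim 18 mm above the floor; an orange divider as high as the rim parts it into a left (+y) and a right (-y) bay, each 104 (x) by 163 mm (y) inside. Origin at ledge height under its centre, axes as growframe; at growframe's origin when fully in, 180 mm towards -x when fully out
- bay_left (a point): centre of the floor of the bed's left (+y) bay, room for two pots side by side along y, 38 mm either side of this point; axes as bed
- bay_right (a point): centre of the floor of the bed's right (-y) bay, likewise
- wheel (a joint): angle of the handwheel: 0 = bed fully in under the canopy, 6.283 (one full turn counter-clockwise seen from above) = bed fully out; stops lie just beyond both. It stays where it is left
- wheel_hub (a point): point on the wheel's upright axis, at the height of wheel_peg; axes as growframe. The wheel is a green disc 168 mm across, its top 66 mm above the ledge, with a hub 10 mm higher
- wheel_peg (a point): grip point on the upright yellow spinner handle of the wheel (20 mm across, freely turning, from 68 to 124 mm above the ledge), on its axis, 105 mm above the ledge and 65 mm from the wheel's axis; at wheel angle 0 it lies on growframe's +x side of the hub. Turns with the wheel; needs about 5 to 8 N sideways
- sage1: loose herb pot, glazed blue all over, with silvery grey-green sage leaves: a sturdy round pot, 50 mm across at the foot, 58 mm across from 36 mm up to the rim at 64 mm, leaves to 90 mm, 0.3 kg, heavy in the foot; origin at the centre of its underside, z up. May be absent
- sage2: loose herb pot, glazed blue all over, with silvery grey-green sage leaves: a sturdy round pot, 50 mm across at the foot, 58 mm across from 36 mm up to the rim at 64 mm, leaves to 90 mm, 0.3 kg, heavy in the foot; origin at the centre of its underside, z up. May be absent
- mint1: loose herb pot, glazed blue with a broad white band round its top, with bright green mint leaves: a sturdy round pot, 50 mm across at the foot, 58 mm across from 36 mm up to the rim at 64 mm, leaves to 90 mm, 0.3 kg, heavy in the foot; origin at the centre of its underside, z up. May be absent
- mint2: loose herb pot, glazed blue with a broad white band round its top, with bright green mint leaves: a sturdy round pot, 50 mm across at the foot, 58 mm across from 36 mm up to the rim at 64 mm, leaves to 90 mm, 0.3 kg, heavy in the foot; origin at the centre of its underside, z up. May be absent
- lamp: aluminium clamp lamp clipped to a 45 mm wooden block, fixed, 300 mm tall, beside the canopy's left (growframe y > 0) or right (y < 0) end; origin under the block's centre
- dome: clear glass dome, 100 mm across, 125 mm tall, loose, beside the canopy's other end; origin at the centre of its underside
- trowel: green plastic trowel lying flat, 215 mm long (blade to +x, 122 mm from the origin; handle to -x, 95 mm), 18 mm high
- tamper: dark hardwood tamper standing upright, 60 mm across its foot, 118 mm tall; origin at the centre of its underside

How it is judged:
On the way, in this order (a step that is already met when the one before it is completed fails the run):
1. the wheel is turned one full turn counter-clockwise (to within 10 degrees), so the bed is out (value of joint wheel above 6.11 rad), for 0.2 s.
2. with the bed still out (wheel within 10 degrees of the full turn), every pot present stands upright and still on the floor of its right bay: sage on the lamp's side, mint on the other (value of joint wheel above 6.11 rad and ((y of lamp in the frame of growframe above 0 m and (x of sage1 in the frame of bay_left between -0.035 and 0.035 m and y of sage1 in the frame of bay_left between -0.068 and 0.068 m and z of sage1 in the frame of bay_left between -0.008 and 0.008 m and angle between sage1's own z axis and vertical below 0.12 rad and linear speed of sage1 below 0.03 m/s) and (x of sage2 in the frame of bay_left between -0.035 and 0.035 m and y of sage2 in the frame of bay_left between -0.068 and 0.068 m and z of sage2 in the frame of bay_left between -0.008 and 0.008 m and angle between sage2's own z axis and vertical below 0.12 rad and linear speed of sage2 below 0.03 m/s) and (x of mint1 in the frame of bay_right between -0.035 and 0.035 m and y of mint1 in the frame of bay_right between -0.068 and 0.068 m and z of mint1 in the frame of bay_right between -0.008 and 0.008 m and angle between mint1's own z axis and vertical below 0.12 rad and linear speed of mint1 below 0.03 m/s) and (x of mint2 in the frame of bay_right between -0.035 and 0.035 m and y of mint2 in the frame of bay_right between -0.068 and 0.068 m and z of mint2 in the frame of bay_right between -0.008 and 0.008 m and angle between mint2's own z axis and vertical below 0.12 rad and linear speed of mint2 below 0.03 m/s)) or (y of lamp in the frame of growframe below 0 m and (x of sage1 in the frame of bay_right between -0.035 and 0.035 m and y of sage1 in the frame of bay_right between -0.068 and 0.068 m and z of sage1 in the frame of bay_right between -0.008 and 0.008 m and angle between sage1's own z axis and vertical below 0.12 rad and linear speed of sage1 below 0.03 m/s) and (x of sage2 in the frame of bay_right between -0.035 and 0.035 m and y of sage2 in the frame of bay_right between -0.068 and 0.068 m and z of sage2 in the frame of bay_right between -0.008 and 0.008 m and angle between sage2's own z axis and vertical below 0.12 rad and linear speed of sage2 below 0.03 m/s) and (x of mint1 in the frame of bay_left between -0.035 and 0.035 m and y of mint1 in the frame of bay_left between -0.068 and 0.068 m and z of mint1 in the frame of bay_left between -0.008 and 0.008 m and angle between mint1's own z axis and vertical below 0.12 rad and linear speed of mint1 below 0.03 m/s) and (x of mint2 in the frame of bay_left between -0.035 and 0.035 m and y of mint2 in the frame of bay_left between -0.068 and 0.068 m and z of mint2 in the frame of bay_left between -0.008 and 0.008 m and angle between mint2's own z axis and vertical below 0.12 rad and linear speed of mint2 below 0.03 m/s)))), for 0.3 s.
3. the wheel is turned back the full turn (to within 10 degrees of its start), so the bed is in (value of joint wheel below 0.17 rad), for 0.2 s.
At the end, for the whole second after the job is handed in: The wheel is back within 10 degrees (0.17 rad) of 0 and at rest; every pot present stands upright (within 7 degrees) and at rest on the bed's floor, its centre within 35 mm (x) and 68 mm (y) of its bay's centre: sage in the bay on the lamp's side, mint in the other (value of joint wheel below 0.17 rad and ((y of lamp in the frame of growframe above 0 m and (x of sage1 in the frame of bay_left between -0.035 and 0.035 m and y of sage1 in the frame of bay_left between -0.068 and 0.068 m and z of sage1 in the frame of bay_left between -0.008 and 0.008 m and angle between sage1's own z axis and vertical below 0.12 rad and linear speed of sage1 below 0.03 m/s) and (x of sage2 in the frame of bay_left between -0.035 and 0.035 m and y of sage2 in the frame of bay_left between -0.068 and 0.068 m and z of sage2 in the frame of bay_left between -0.008 and 0.008 m and angle between sage2's own z axis and vertical below 0.12 rad and linear speed of sage2 below 0.03 m/s) and (x of mint1 in the frame of bay_right between -0.035 and 0.035 m and y of mint1 in the frame of bay_right between -0.068 and 0.068 m and z of mint1 in the frame of bay_right between -0.008 and 0.008 m and angle between mint1's own z axis and vertical below 0.12 rad and linear speed of mint1 below 0.03 m/s) and (x of mint2 in the frame of bay_right between -0.035 and 0.035 m and y of mint2 in the frame of bay_right between -0.068 and 0.068 m and z of mint2 in the frame of bay_right between -0.008 and 0.008 m and angle between mint2's own z axis and vertical below 0.12 rad and linear speed of mint2 below 0.03 m/s)) or (y of lamp in the frame of growframe below 0 m and (x of sage1 in the frame of bay_right between -0.035 and 0.035 m and y of sage1 in the frame of bay_right between -0.068 and 0.068 m and z of sage1 in the frame of bay_right between -0.008 and 0.008 m and angle between sage1's own z axis and vertical below 0.12 rad and linear speed of sage1 below 0.03 m/s) and (x of sage2 in the frame of bay_right between -0.035 and 0.035 m and y of sage2 in the frame of bay_right between -0.068 and 0.068 m and z of sage2 in the frame of bay_right between -0.008 and 0.008 m and angle between sage2's own z axis and vertical below 0.12 rad and linear speed of sage2 below 0.03 m/s) and (x of mint1 in the frame of bay_left between -0.035 and 0.035 m and y of mint1 in the frame of bay_left between -0.068 and 0.068 m and z of mint1 in the frame of bay_left between -0.008 and 0.008 m and angle between mint1's own z axis and vertical below 0.12 rad and linear speed of mint1 below 0.03 m/s) and (x of mint2 in the frame of bay_left between -0.035 and 0.035 m and y of mint2 in the frame of bay_left between -0.068 and 0.068 m and z of mint2 in the frame of bay_left between -0.008 and 0.008 m and angle between mint2's own z axis and vertical below 0.12 rad and linear speed of mint2 below 0.03 m/s))) and velocity of joint wheel between -0.1 and 0.1 rad/s); the robot touches nothing.
It fails at once if the robot pushes on the bed itself with more than 12 N (contact force between any of the fingers, the arm and bed above 12 N).
It fails at once if the glass dome is moved more than 30 mm (distance of dome from where it was at the start of the episode above 0.03 m).
It fails at once if the trowel is moved more than 30 mm (distance of trowel from where it was at the start of the episode above 0.03 m).
It fails at once if the tamper is moved more than 30 mm (distance of tamper from where it was at the start of the episode above 0.03 m).
Of sage1, sage2, mint1, mint2 only 2 to 4 are there at a start; the rules pass over those that are not, and their reading is None.
At some moment in a run one of sage1, sage2, mint1, mint2 may be knocked a few centimetres aside while the robot is not near it.
Once in a run the grip may slacken for a moment while it holds something.
It also fails if it takes over 210 s, if anything falls off the work surface, if the arm or the gripper's body presses on something with over 40 N, if the wrist force passes 120 N, or if a joint passes its speed limit or range.

## Working session

There is one attempt and no reset: what is moved stays moved. The work goes in short steps, Python scripts to look and compute and a shell command to move; the robot and the scene stay as the last step left them, time stands still between calls to the robot, and variables do not carry over. Pictures are saved under pics/ and viewed, at most 14 in all, crops included, and the job is handed in when it is done.

```bash
ls; mkdir -p pics; cat > h.py <<'E'
import numpy as np,cv2
from workcell import bot
def snap(n,f=None):
    d=bot.grab_frame(n)
    if f: cv2.imwrite('pics/'+f,d['img'][:,:,::-1])
    np.savez('last_%s.npz'%n,**d)
    return d
def load(n): return {k:v for k,v in np.load('last_%s.npz'%n).items()}
def cloud(d):
    f=240/np.tan(np.radians(float(d['vfov']))/2)
    v,u=np.mgrid[:480,:640]; z=d['z_map']
    P=np.stack([(u-d['cx'])/f*z,(v-d['cy'])/f*z,z],-1)
    R=cv2.Rodrigues(np.array(d['rvec'],float))[0]
    W=(P-np.array(d['tvec']).ravel())@R
    W[z==0]=np.nan
    return W
E
python3 - <<'E'
from h import *
print(bot.observe())
for n in('top','side'):
    d=snap(n,n+'1.png'); print(n,d['vfov'],d['cx'],d['cy'],d['rvec'],d['tvec'])
E
```

```text
pics
{'clock': 0.0, 'qpos': array([-1.22520924,  0.52203899, -0.03630189,  1.6000118 ,  0.02119715,
        1.0211159 , -0.1128156 ]), 'qd': array([-0.00046621, -0.00100663,  0.00230515,  0.00146047, -0.00092751,
       -0.00102089,  0.00079438]), 'joint_efforts': array([ 6.29816532e-04, -9.27110767e+01,  1.98032632e+00, -3.69925082e+01,
        1.77948049e-02,  8.33922182e-03, -2.88080923e-05]), 'position': array([0.25235711, 0.5714271 , 0.24770909]), 'tool_rot': array([-3.14040736e+00,  9.62296718e-05,  2.72575650e+00]), 'force': array([ 0.12934955, -0.32162705,  0.28514874]), 'moment': array([-0.00699107, -0.01780601, -0.01606582]), 'finger_force': 0.0, 'grip_width': 0.08512637502932527}
top 56.58287104043282 317.61565750388974 249.36960211030024 [ 2.2255647  -2.19820398  0.08247613] [-0.05437365  0.50872387  1.07737785]
side 55.20529798508263 320.7706926745722 239.26715677875256 [ 2.75890321 -0.54595331  0.08721732] [-0.51067543  0.19005455  1.19958151]
```

View pics/top1.png

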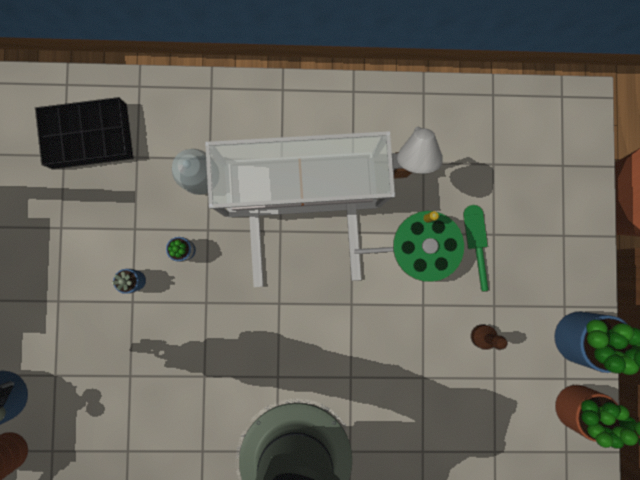

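View pics/side1.png

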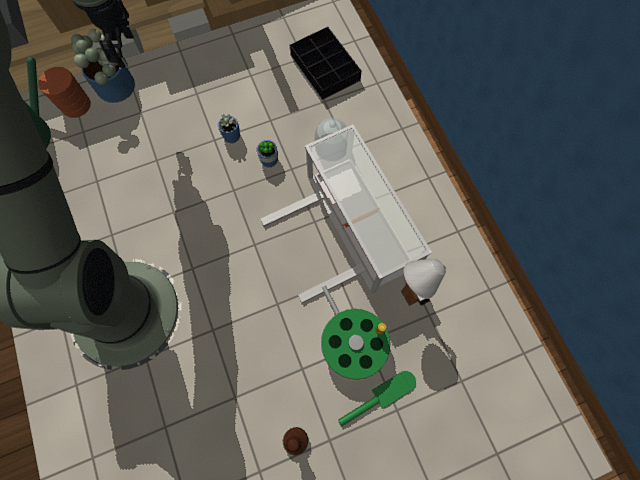

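The top view shows the lamp at the frame's right end (415,150) and the dome at the left end (190,170). Only two pots are out: sage at (128,281) and mint at (179,249). The wheel hub is at (430,246), the peg at (433,216), the trowel at (480,245) and the tamper at (485,337).

```bash
python3 - <<'E'
from h import *
for n in('top','side'):
    d=load(n);W=cloud(d);im=d['img'].astype(int);r,g,b=im[...,0],im[...,1],im[...,2]
    hsv=cv2.cvtColor(d['img'],cv2.COLOR_RGB2HSV);H,S,V=hsv[...,0],hsv[...,1],hsv[...,2]
    z=W[...,2]; ok=(np.hypot(W[...,0],W[...,1])<1.05)
    def rep(nm,m):
        p=W[m&ok]; 
        if len(p):print(n,nm,len(p),'mean',p.mean(0).round(4),'min',p.min(0).round(3),'max',p.max(0).round(3), 'fit mid',((p.min(0)+p.max(0))/2).round(4))
    rep('peg',(H>20)&(H<32)&(S>150)&(z>.068)&(z<.15))
    rep('disc',(H>50)&(H<80)&(S>120)&(z>.055)&(z<.072)&(W[...,1]<0))
    rep('trowel',(H>50)&(H<80)&(S>120)&(z>.003)&(z<.03)&(W[...,1]<0))
    rep('hub',(z>.071)&(z<.081)&(S<60)&(W[...,1]<-.15)&(W[...,0]<.75))
    left=(W[...,1]>.2)&(W[...,0]>.3)
    rep('potA',left&(z>.03)&(z<.12)&(S<400)&(W[...,1]>.38)&(W[...,0]<.62)&(W[...,1]<.55))
    rep('potB',left&(z>.03)&(z<.12)&(W[...,1]<.38)&(W[...,0]<.7)&(W[...,1]>.25))
    rep('orange',(H>5)&(H<18)&(S>90)&(z>.03)&(z<.06)&(W[...,1]<.2)&(W[...,1]>-.2))
    rep('tamper',(H<18)&(S>80)&(z>.01)&(z<.13)&(W[...,1]<-.25)&(W[...,0]<.6))
    for q in ([(178,249),(128,281),(430,246),(433,216),(208,141),(389,134),(394,203),(214,210),(485,337),(480,245),(300,185)] if n=='top' else [(228,128),(267,150),(356,342),(382,328),(320,135)]): print(q,W[q[1],q[0]].round(3))
E
```

```text
top peg 101 mean [ 0.5528 -0.3267  0.11  ] min [ 0.092 -0.722  0.068] max [ 0.591 -0.291  0.127] fit mid [ 0.3414 -0.5067  0.0973]
top disc 3246 mean [ 0.5158 -0.3058  0.0661] min [ 0.439 -0.389  0.059] max [ 0.601 -0.224  0.072] fit mid [ 0.5198 -0.3066  0.0653]
top trowel 972 mean [ 0.5423 -0.4423  0.0092] min [ 0.415 -0.468  0.003] max [ 0.624 -0.411  0.022] fit mid [ 0.519  -0.4396  0.0124]
top hub 198 mean [ 0.5194 -0.3072  0.076 ] min [ 0.087 -0.673  0.071] max [ 0.695 -0.189  0.081] fit mid [ 0.3908 -0.4312  0.0759]
top potA 399 mean [0.4292 0.3957 0.0719] min [0.4   0.38  0.032] max [0.456 0.423 0.092] fit mid [0.4284 0.4013 0.062 ]
top potB 1103 mean [0.5441 0.2901 0.0742] min [0.405 0.25  0.031] max [0.7  0.38 0.12] fit mid [0.5524 0.315  0.0754]
top orange 4 mean [ 0.6166 -0.0093  0.0372] min [ 0.615 -0.011  0.03 ] max [ 0.619 -0.009  0.042] fit mid [ 0.617  -0.0099  0.0359]
top tamper 2177 mean [ 0.207  -0.6023  0.0665] min [ 0.079 -0.752  0.01 ] max [ 0.355 -0.426  0.122] fit mid [ 0.2169 -0.589   0.0661]
(178, 249) [0.503 0.269 0.086]
(128, 281) [0.429 0.381 0.079]
(430
[... 797 characters left out ...]
id [ 0.6126 -0.2566  0.076 ]
side potA 246 mean [0.4253 0.3945 0.0711] min [0.397 0.38  0.032] max [0.454 0.424 0.092] fit mid [0.4256 0.4019 0.0622]
side potB 694 mean [0.5212 0.2919 0.0695] min [0.401 0.25  0.03 ] max [0.699 0.38  0.12 ] fit mid [0.55   0.3149 0.075 ]
side orange 15 mean [ 0.6192 -0.0069  0.0395] min [ 0.612 -0.01   0.031] max [ 0.625 -0.002  0.046] fit mid [ 0.6187 -0.0061  0.0387]
side tamper 533 mean [ 0.3032 -0.4536  0.0595] min [ 0.271 -0.484  0.01 ] max [ 0.329 -0.427  0.12 ] fit mid [ 0.2999 -0.4555  0.065 ]
(228, 128) [0.424 0.379 0.067]
(267, 150) [0.5   0.261 0.082]
(356, 342) [ 0.518 -0.306  0.076]
(382, 328) [ 0.581 -0.303  0.122]
(320, 135) [0.651 0.244 0.092]
```

```bash
python3 - <<'E'
from h import *
d=load('top');a=cv2.resize(d['img'][120:300,100:500],(800,360),interpolation=cv2.INTER_CUBIC)
s=load('side')['img'];b=cv2.resize(s[100:400,200:480],(560,600),interpolation=cv2.INTER_CUBIC)
cv2.imwrite('pics/topc.png',a[:,:,::-1]);cv2.imwrite('pics/sidec.png',b[:,:,::-1])
E
```

```text
(no output)
```

View pics/topc.png

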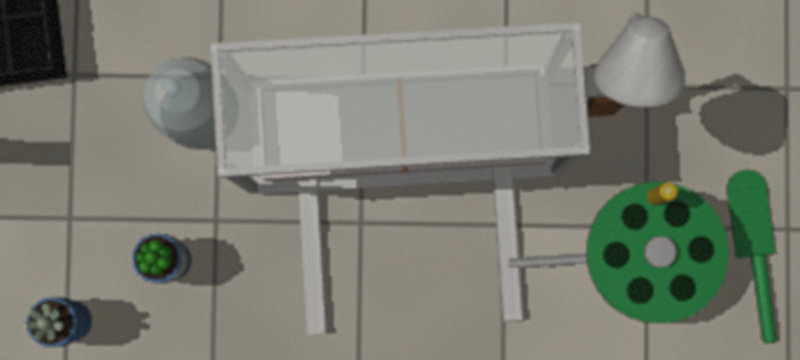

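The enlarged crop puts the canopy corners at crop pixels (213,44), (580,26), (588,152) and (220,175). The bed is in, and the frame is yawed slightly.

```bash
cat >> h.py <<'E'
def ray(d,u,v,z):
    f=240/np.tan(np.radians(float(d['vfov']))/2)
    R=cv2.Rodrigues(np.array(d['rvec'],float))[0];t=np.array(d['tvec']).ravel()
    c=-R.T@t; r=R.T@np.array([(u-d['cx'])/f,(v-d['cy'])/f,1]); return c+r*(z-c[2])/r[2]
def fitpot(W,x,y,lo=.036,hi=.066,r=.029):
    from scipy.optimize import least_squares
    m=(np.hypot(W[...,0]-x,W[...,1]-y)<.05)&(W[...,2]>lo)&(W[...,2]<hi)
    p=W[m][:,:2]; p=p[np.hypot(p[:,0]-x,p[:,1]-y)>.018]
    s=least_squares(lambda c:np.hypot(p[:,0]-c[0],p[:,1]-c[1])-r,[x,y],loss='soft_l1',f_scale=.002)
    return s.x.round(4),len(p)
E
python3 - <<'E'
from h import *
d=load('top');s=load('side');W=cloud(d);S=cloud(s)
C=[ray(d,100+u/2,120+v/2,.169)[:2] for u,v in((213,44),(580,26),(588,152),(220,175))]
C=np.array(C);print(C.round(3),'ctr',C.mean(0).round(3));e=C[0]+C[3]-C[1]-C[2];print('yaw',np.degrees(np.arctan2(-e[0],e[1])))
for w in(W,S):
    for x,y in((.428,.395),(.502,.267)): print(fitpot(w,x,y))
    m=(w[...,1]<-.2)&(w[...,1]>-.4)&(w[...,0]>.6)&(w[...,0]<.8)
    for lo,hi in((.01,.06),(.1,.2),(.2,.33)):
        p=w[m&(w[...,2]>lo)&(w[...,2]<hi)]; print('lamp',lo,len(p),p.min(0).round(3),p.max(0).round(3),np.median(p,0).round(3))
    p=w[(abs(w[...,0]-.585)<.03)&(abs(w[...,1]+.301)<.03)&(w[...,2]>.115)&(w[...,2]<.13)];print('peg',len(p),p.mean(0),p.min(0),p.max(0))
    p=w[(np.hypot(w[...,0]-.518,w[...,1]+.306)<.03)&(w[...,2]>.072)];print('hub',len(p),p.mean(0))
E
```

```text
[[ 0.725  0.192]
 [ 0.752 -0.195]
 [ 0.617 -0.204]
 [ 0.587  0.182]] ctr [ 0.67  -0.006]
yaw 4.266790875563912
(array([0.4288, 0.3959]), 304)
(array([0.5041, 0.276 ]), 228)
lamp 0.01 72 [ 0.618 -0.265  0.011] [ 0.694 -0.2    0.06 ] [ 0.691 -0.246  0.037]
lamp 0.1 101 [ 0.616 -0.233  0.1  ] [ 0.728 -0.2    0.175] [ 0.704 -0.217  0.102]
lamp 0.2 1519 [ 0.653 -0.292  0.2  ] [ 0.752 -0.201  0.269] [ 0.689 -0.238  0.249]
peg 66 [ 0.58308438 -0.30036741  0.12332413] [ 0.5735368  -0.30966119  0.11557707] [ 0.59306779 -0.29164827  0.12676267]
hub 184 [ 0.51850724 -0.30630474  0.07597289]
(array([0.4262, 0.3964]), 208)
(array([0.5015, 0.2773]), 164)
lamp 0.01 113 [ 0.616 -0.282  0.01 ] [ 0.723 -0.2    0.06 ] [ 0.689 -0.247  0.038]
lamp 0.1 37 [ 0.615 -0.277  0.1  ] [ 0.706 -0.2    0.175] [ 0.636 -0.202  0.147]
lamp 0.2 1233 [ 0.649 -0.291  0.205] [ 0.75  -0.202  0.271] [ 0.686 -0.249  0.248]
peg 59 [ 0.58078179 -0.30087203  0.12328022] [ 0.57158483 -0.31003895  0.11812496] [ 0.59025709 -0.2911147   0.12851262]
hub 164 [ 0.51587238 -0.30601351  0.07585475]
```

```bash
python3 -m inch '[[-0.25,-0.1,0,0,0,-0.08,1],[-0.5,-0.2,0,0,0,-0.16,1],[-0.75,-0.33,0,0,0,-0.24,1],[-0.95,-0.45,0,0,0,-0.312,1],[-0.95,-0.45,0,0,0,-0.312,1]]' 60; cat > w.py <<'E'
import sys;from h import *
from scipy.spatial.transform import Rotation as Ro
# tool-axis shift (inch units) from the present pose to world targets given as x,y,z
o=bot.observe();R=Ro.from_euler('xyz',o['tool_rot']).as_matrix();p=o['position']
print('t',round(o['clock'],2),'p',p.round(4),'rpy',o['tool_rot'].round(3),'q',o['qpos'].round(2),'F',o['force'].round(1),'w',round(o['grip_width'],4))
for a in sys.argv[1:]: print(a,((R.T@(np.array(eval(a))-p))/.2).round(3))
E
python3 w.py .582,-.301,.25 .582,-.301,.105
```

```text
clock: 0.72
position: [0.3925, 0.4094, 0.2483]
tool_rot: [-3.14, 0.001, -3.071]
force: [-0.4, -0.2, 0.0]
grip_width: 0.0855
finger_force: 0.0
t 0.72 p [0.3925 0.4094 0.2483] rpy [-3.140e+00  1.000e-03 -3.071e+00] q [-0.82  0.43 -0.12  1.75  0.06  0.96  0.67] F [-0.4 -0.2  0. ] w 0.0855
.582,-.301,.25 [-6.96e-01 -3.61e+00 -3.00e-03]
.582,-.301,.105 [-0.696 -3.609  0.722]
```

```bash
python3 -m inch '[[-0.04,-0.25,0,0,0,0,1],[-0.09,-0.5,0,0,0,0,1],[-0.13,-0.75,0,0,0,0,1],[-0.17,-1,0,0,0,0,1]]'>/dev/null
python3 -m inch '[[-0.04,-0.25,0,0,0,0,1],[-0.09,-0.5,0,0,0,0,1],[-0.13,-0.75,0,0,0,0,1],[-0.17,-1,0,0,0,0,1]]'>/dev/null
python3 -m inch '[[-0.04,-0.25,0,0,0,0,1],[-0.09,-0.5,0,0,0,0,1],[-0.13,-0.75,0,0,0,0,1],[-0.17,-1,0,0,0,0,1]]'>/dev/null
python3 -m inch '[[-0.09,-0.25,0,0,0,0,1],[-0.18,-0.5,0,0,0,0,1],[-0.18,-0.61,0,0,0,0,1],[-0.18,-0.61,0,0,0,0,1],[-0.18,-0.61,0,0,0,0,1]]'
python3 w.py .582,-.301,.25 .582,-.301,.105
```

```text
clock: 2.85
position: [0.5812, -0.2955, 0.2482]
tool_rot: [3.141, -0.0, -3.066]
force: [-0.1, 0.3, 0.4]
grip_width: 0.0857
finger_force: 0.0
t 2.85 p [ 0.5812 -0.2955  0.2482] rpy [ 3.141 -0.    -3.066] q [ 0.31  0.57  0.11  1.53 -0.07  1.05  2.08] F [-0.1  0.3  0.4] w 0.0857
.582,-.301,.25 [-0.002 -0.028 -0.009]
.582,-.301,.105 [-0.002 -0.028  0.716]
```

```bash
python3 -m inch '[[0,-0.03,0.15,0,0,0,0.7],[0,-0.03,0.3,0,0,0,0.6],[0,-0.03,0.45,0,0,0,0.6],[0,-0.03,0.6,0,0,0,0.6],[0,-0.03,0.7,0,0,0,0.6],[0,-0.03,0.7,0,0,0,0.6],[0,-0.03,0.7,0,0,0,0],[0,-0.03,0.7,0,0,0,0],[0,-0.03,0.7,0,0,0,0],[0,-0.03,0.7,0,0,0,0],[0,-0.03,0.7,0,0,0,0],[0,-0.03,0.7,0,0,0,0]]' 80; python3 - <<'E'
from h import *
p=bot.observe()['position']; d=snap('side');cv2.imwrite('pics/g1.png',cv2.resize(d['img'][240:440,260:480],(660,600))[:,:,::-1])
h=np.array([.517,-.306]);v=(.582-.517,-.301+.306)
f=np.radians(4.3)
a0=np.arctan2(v[1],v[0])-f
print('frame a0',np.degrees(a0))
# waypoint shifts: tool x=-frame x, y=frame y
for k in range(0,13): 
    t=np.radians(15*k); print(15*k,[round(-.065*(np.cos(t)-1)/.2,3),round(.065*np.sin(t)/.2,3)])
E
python3 w.py
```

```text
clock: 4.35
position: [0.5822, -0.3031, 0.1098]
tool_rot: [-3.141, 0.002, -3.067]
force: [-2.0, 1.8, 8.1]
grip_width: 0.0178
finger_force: 77.8
frame a0 0.09870535499553984
0 [np.float64(-0.0), np.float64(0.0)]
15 [np.float64(0.011), np.float64(0.084)]
30 [np.float64(0.044), np.float64(0.162)]
45 [np.float64(0.095), np.float64(0.23)]
60 [np.float64(0.162), np.float64(0.281)]
75 [np.float64(0.241), np.float64(0.314)]
90 [np.float64(0.325), np.float64(0.325)]
105 [np.float64(0.409), np.float64(0.314)]
120 [np.float64(0.487), np.float64(0.281)]
135 [np.float64(0.555), np.float64(0.23)]
150 [np.float64(0.606), np.float64(0.162)]
165 [np.float64(0.639), np.float64(0.084)]
180 [np.float64(0.65), np.float64(0.0)]
t 4.4 p [ 0.5822 -0.3031  0.1098] rpy [-3.141e+00  2.000e-03 -3.067e+00] q [ 0.34  0.73  0.08  1.62 -0.08  0.79  2.1 ] F [-1.1  1.9  7.7] w 0.0178
```

View pics/g1.png

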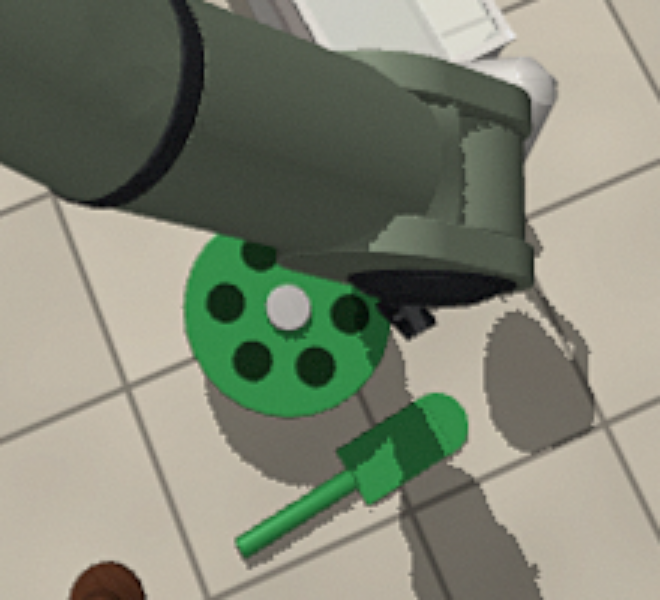

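The fingers hold the yellow peg, at crop pixel (415,320) just right of the wheel. Next is the first half turn counter-clockwise.

```bash
python3 -m inch '[[0,0.04,0,0,0,0,0],[0.01,0.084,0,0,0,0,0],[0.044,0.162,0,0,0,0,0],[0.095,0.23,0,0,0,0,0],[0.162,0.281,0,0,0,0,0],[0.241,0.314,0,0,0,0,0],[0.325,0.325,0,0,0,0,0],[0.409,0.314,0,0,0,0,0],[0.487,0.281,0,0,0,0,0],[0.555,0.23,0,0,0,0,0],[0.606,0.162,0,0,0,0,0],[0.639,0.084,0,0,0,0,0],[0.65,0,0,0,0,0,0],[0.65,0,0,0,0,0,0],[0.65,0,0,0,0,0,0]]'; python3 w.py
python3 - <<'E'
from h import *
p=bot.observe()['position'];v=p[:2]-[.517,-.306];print(np.hypot(*v),np.degrees(np.arctan2(v[1],v[0]))-4.3)
E
```

```text
clock: 6.28
position: [0.4527, -0.3141, 0.1098]
tool_rot: [-3.139, 0.003, -3.068]
force: [-0.1, -5.1, 9.1]
grip_width: 0.0182
finger_force: 79.5
t 6.28 p [ 0.4527 -0.3141  0.1098] rpy [-3.139e+00  3.000e-03 -3.068e+00] q [ 0.45  0.6   0.07  1.91 -0.07  0.63  2.21] F [-0.1 -5.1  9.1] w 0.0182
0.06477510990593109 -177.10770161429537
```

```bash
python3 -m inch '[[0,-0.04,0,0,0,0,0],[-0.01,-0.084,0,0,0,0,0],[-0.044,-0.162,0,0,0,0,0],[-0.095,-0.23,0,0,0,0,0],[-0.162,-0.281,0,0,0,0,0],[-0.241,-0.314,0,0,0,0,0],[-0.325,-0.325,0,0,0,0,0],[-0.409,-0.314,0,0,0,0,0],[-0.487,-0.281,0,0,0,0,0],[-0.555,-0.23,0,0,0,0,0],[-0.606,-0.162,0,0,0,0,0],[-0.639,-0.084,0,0,0,0,0],[-0.65,0,0,0,0,0,0],[-0.65,0.017,0,0,0,0,0],[-0.65,0.017,0,0,0,0,0],[-0.65,0.017,0,0,0,0,0],[-0.65,0.017,0,0,0,0,0]]'; python3 w.py
python3 - <<'E'
from h import *
p=bot.observe()['position'];v=p[:2]-[.517,-.306];print(np.hypot(*v),np.degrees(np.arctan2(v[1],v[0]))-4.3)
d=snap('side','s2.png')
E
```

```text
clock: 8.4
position: [0.582, -0.2998, 0.1098]
tool_rot: [-3.141, 0.002, -3.067]
force: [-0.9, 1.0, 8.4]
grip_width: 0.0179
finger_force: 78.6
t 8.4 p [ 0.582  -0.2998  0.1098] rpy [-3.141e+00  2.000e-03 -3.067e+00] q [ 0.33  0.73  0.08  1.63 -0.08  0.79  2.09] F [-0.9  1.   8.4] w 0.0179
0.06526525989874103 1.189122920372836
```

View pics/s2.png

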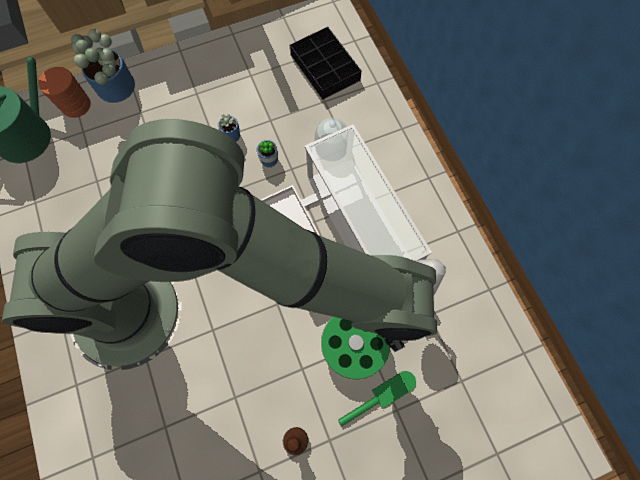

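The bed is out: its left end shows at (285,205), under the forearm. I'll release the peg, lift, and travel back to the pots.

```bash
python3 -m inch '[[0,0,0,0,0,0,0.5],[0,0,0,0,0,0,0.5],[0,0,0,0,0,0,0.5],[0,0,-0.2,0,0,0,0.5],[0,0,-0.45,0,0,0,0.5],[0.05,0.02,-0.7,0,0,0,1],[0.15,0.2,-0.7,0,0,0,1],[0.25,0.45,-0.7,0,0,0,1],[0.25,0.7,-0.7,0,0,0,1],[0.25,0.95,-0.7,0,0,0,1]]'>/dev/null
python3 -m inch '[[0,0.25,0,0,0,0,1],[0,0.5,0,0,0,0,1],[0,0.75,0,0,0,0,1],[0,1,0,0,0,0,1],[0,1,0,0,0,0,1]]'
python3 - <<'E'
from h import *
for n in('top','side'):
    d=snap(n,n+'3.png');W=cloud(d)
    for x,y in((.428,.396),(.503,.276)): print(n,fitpot(W,x,y))
    m=(abs(W[...,0]-.5)<.13)&(abs(W[...,1])<.25)&(W[...,2]>.033)&(W[...,2]<.048);p=W[m]
    if len(p): print('bed rim',len(p),cv2.minAreaRect(p[:,:2].astype(np.float32)))
    p=W[(abs(W[...,0]-.585)<.03)&(abs(W[...,1]+.301)<.03)&(W[...,2]>.115)&(W[...,2]<.13)]
    if len(p):print('peg',len(p),p.mean(0))
E
python3 w.py
```

```text
clock: 10.32
position: [0.502, 0.0892, 0.2483]
tool_rot: [3.14, 0.0, -3.062]
force: [0.3, -1.2, -0.8]
grip_width: 0.0854
finger_force: 0.0
top (array([0.4284, 0.3958]), 313)
top (array([0.503, 0.276]), 0)
bed rim 564 ((0.5285400748252869, -0.07642453908920288), (0.17792247235774994, 0.2584320306777954), 4.4554243087768555)
peg 67 [ 0.58295301 -0.29943337  0.12331054]
side (array([0.4264, 0.3971]), 164)
side (array([0.5048, 0.2758]), 86)
bed rim 731 ((0.5187597274780273, 0.021702200174331665), (0.1802554875612259, 0.45839279890060425), 4.266955852508545)
peg 60 [ 0.5804408  -0.2996708   0.12314994]
t 10.43 p [0.5025 0.0854 0.2483] rpy [-3.141 -0.    -3.067] q [-0.29  0.34  0.    1.9  -0.    0.9   1.36] F [ 0.4  0.4 -0.5] w 0.0851
```

View pics/top3.png

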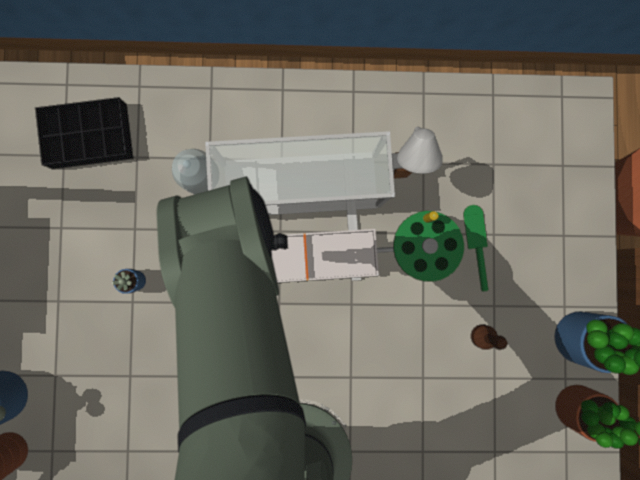

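The bed is out, with its right bay visible: divider at (307,257), right rim at (376,252). The arm hides the left bay and the mint in this view. Sage is at (128,281), unmoved.

```bash
python3 - <<'E'
from h import *
for n in('top','side'):
    d=load(n);W=cloud(d);hsv=cv2.cvtColor(d['img'],cv2.COLOR_RGB2HSV)
    m=(hsv[...,0]>4)&(hsv[...,0]<18)&(hsv[...,1]>100)&(W[...,2]>.03)&(W[...,2]<.055)&(W[...,0]>.4)&(W[...,0]<.6)&(abs(W[...,1])<.1)
    p=W[m]; print(n,len(p), p.mean(0).round(4) if len(p) else '',p.min(0).round(3),p.max(0).round(3))
d=load('top');print([ray(d,u,v,.041).round(3) for u,v in((374,230),(379,277),(306,234),(308,281))])
E
python3 w.py .503,.277,.25 .503,.277,.05; sed -n 1,3p /dev/null
```

```text
top 100 [ 0.4923 -0.0184  0.0408] [ 0.437 -0.023  0.036] [ 0.544 -0.012  0.044]
side 124 [ 0.4883 -0.018   0.0388] [ 0.436 -0.024  0.03 ] [ 0.541 -0.012  0.045]
[array([ 0.556, -0.182,  0.041]), array([ 0.444, -0.194,  0.041]), array([ 0.544, -0.019,  0.041]), array([ 0.433, -0.025,  0.041])]
t 10.43 p [0.5025 0.0854 0.2483] rpy [-3.141 -0.    -3.067] q [-0.29  0.34  0.    1.9  -0.    0.9   1.36] F [ 0.4  0.4 -0.5] w 0.0851
.503,.277,.25 [-0.074  0.955 -0.009]
.503,.277,.05 [-0.075  0.955  0.991]
```

```bash
python3 -m inch '[[0,0.25,0,0,0,0,1],[-0.03,0.5,0,0,0,0,1],[-0.05,0.75,0,0,0,0,1],[-0.075,0.955,0,0,0,0,1],[-0.075,0.955,0,0,0,0,1],[-0.075,0.955,0.2,0,0,0,1],[-0.075,0.955,0.45,0,0,0,1],[-0.075,0.955,0.7,0,0,0,1],[-0.075,0.955,0.88,0,0,0,1],[-0.075,0.955,0.98,0,0,0,1],[-0.075,0.955,0.98,0,0,0,1],[-0.075,0.955,0.98,0,0,0,0.3],[-0.075,0.955,0.98,0,0,0,0.3],[-0.075,0.955,0.98,0,0,0,0.3],[-0.075,0.955,0.98,0,0,0,0.3],[-0.075,0.955,0.98,0,0,0,0.3]]' 50; python3 w.py
```

```text
clock: 12.42
position: [0.5041, 0.277, 0.0539]
tool_rot: [3.141, 0.002, -3.068]
force: [-1.5, -1.9, 9.6]
grip_width: 0.0564
finger_force: 51.0
t 12.43 p [0.5041 0.277  0.0539] rpy [ 3.141e+00  2.000e-03 -3.068e+00] q [-0.58  0.71 -0.04  1.86  0.05  0.56  0.99] F [-1.5 -1.9  9.6] w 0.0564
```

```bash
python3 -m inch '[[0,0,-0.1,0,0,0,0.3],[0,0,-0.25,0,0,0,0.3],[0,0,-0.4,0,0,0,0.3],[0.03,-0.12,-0.45,0,0,0,0.3],[0.04,-0.3,-0.45,0,0,0,0.3],[0.06,-0.5,-0.45,0,0,0,0.3],[0.06,-0.5,-0.45,0,0,0,0.3]]'; python3 w.py .484,.066,.078
```

```text
clock: 13.3
position: [0.4987, 0.1723, 0.1427]
tool_rot: [-3.14, -0.0, -3.072]
force: [-0.2, 0.3, -2.7]
grip_width: 0.0564
finger_force: 54.5
t 13.3 p [0.4987 0.1723 0.1427] rpy [-3.14  -0.    -3.072] q [-0.41  0.51 -0.05  1.95  0.04  0.68  1.16] F [-0.2  0.3 -2.7] w 0.0564
.484,.066,.078 [ 0.11  -0.525  0.324]
```

```bash
python3 -m inch '[[0.03,-0.15,0,0,0,0,0.3],[0.06,-0.35,0,0,0,0,0.3],[0.11,-0.52,0,0,0,0,0.3],[0.11,-0.52,0,0,0,0,0.3],[0.11,-0.52,0.08,0,0,0,0.3],[0.11,-0.52,0.18,0,0,0,0.3],[0.11,-0.52,0.25,0,0,0,0.3],[0.11,-0.52,0.3,0,0,0,0.3],[0.11,-0.52,0.32,0,0,0,0.3],[0.11,-0.52,0.32,0,0,0,0.3]]'; python3 w.py
```

```text
clock: 14.55
position: [0.4846, 0.0712, 0.0784]
tool_rot: [-3.142, 0.0, -3.067]
force: [0.1, 1.1, -1.2]
grip_width: 0.0566
finger_force: 54.6
t 14.55 p [0.4846 0.0712 0.0784] rpy [-3.142  0.    -3.067] q [-0.23  0.58 -0.04  2.08  0.05  0.48  1.33] F [ 0.1  1.1 -1.2] w 0.0566
```

```bash
python3 -m inch '[[0,0,0.01,0,0,0,0.3],[0,0,0.01,0,0,0,0.75],[0,0,0.01,0,0,0,0.9],[0,0,0.01,0,0,0,1],[0,0,0.01,0,0,0,1],[0,0,-0.1,0,0,0,1],[0,0,-0.3,0,0,0,1],[0,0,-0.55,0,0,0,1],[0,0.2,-0.85,0,0,0,1],[0.03,0.45,-0.85,0,0,0,1],[0.05,0.7,-0.85,0,0,0,1],[0.05,0.95,-0.85,0,0,0,1],[0.05,0.95,-0.85,0,0,0,1]]'; python3 - <<'E'
from h import *
for n in('top','side'):
    d=snap(n,n+'4.png');W=cloud(d)
    print(n,fitpot(W,.428,.396),fitpot(W,.485,.071,.06,.089))
E
python3 w.py .4275,.3965,.25 .4275,.3965,.052
```

```text
clock: 16.18
position: [0.4593, 0.2636, 0.2481]
tool_rot: [3.14, -0.0, -3.062]
force: [-0.8, -0.3, -0.7]
grip_width: 0.0853
finger_force: 0.0
top (array([0.428, 0.396]), 0) (array([0.486 , 0.0708]), 251)
side (array([0.4263, 0.3969]), 214) (array([0.4828, 0.0719]), 211)
t 16.27 p [0.4603 0.2598 0.2481] rpy [-3.141 -0.    -3.067] q [-0.54  0.37 -0.11  1.85  0.05  0.92  0.97] F [-0.5 -0.8 -0.3] w 0.0856
.4275,.3965,.25 [ 0.112  0.694 -0.01 ]
.4275,.3965,.052 [0.112 0.694 0.98 ]
```

View pics/top4.png

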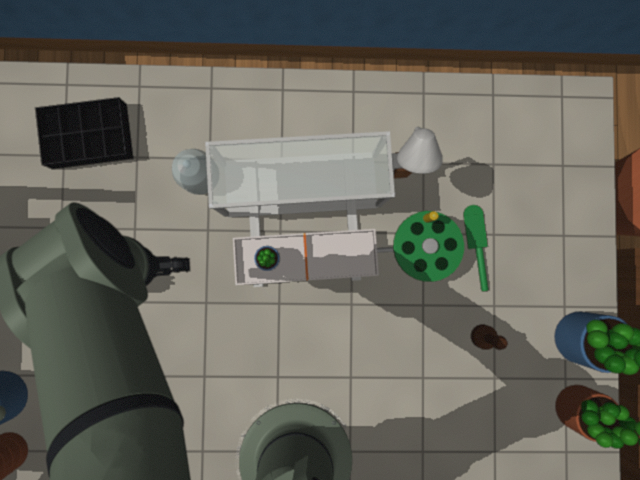

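Mint stands upright in the left bay at (267,257). Sage is next, still at (0.427, 0.397) by the side camera.

```bash
python3 -m inch '[[0.04,0.25,0,0,0,0,1],[0.08,0.5,0,0,0,0,1],[0.112,0.694,0,0,0,0,1],[0.112,0.694,0,0,0,0,1],[0.112,0.694,0.2,0,0,0,1],[0.112,0.694,0.45,0,0,0,1],[0.112,0.694,0.7,0,0,0,1],[0.112,0.694,0.88,0,0,0,1],[0.112,0.694,0.98,0,0,0,1],[0.112,0.694,0.98,0,0,0,1],[0.112,0.694,0.98,0,0,0,0.3],[0.112,0.694,0.98,0,0,0,0.3],[0.112,0.694,0.98,0,0,0,0.3],[0.112,0.694,0.98,0,0,0,0.3],[0.112,0.694,0.98,0,0,0,0.3],[0.112,0.694,0.9,0,0,0,0.3],[0.112,0.694,0.7,0,0,0,0.3],[0.112,0.694,0.5,0,0,0,0.3],[0.112,0.694,0.35,0,0,0,0.3],[0.112,0.694,0.35,0,0,0,0.3]]' 60; python3 w.py .4965,-.102,.175
```

```text
clock: 18.77
position: [0.4286, 0.3974, 0.1815]
tool_rot: [3.138, 0.004, -3.067]
force: [0.6, 0.2, -3.6]
grip_width: 0.0564
finger_force: 65.3
t 18.77 p [0.4286 0.3974 0.1815] rpy [ 3.138  0.004 -3.067] q [-0.75  0.54 -0.14  1.77  0.1   0.84  0.71] F [ 0.6  0.2 -3.6] w 0.0564
.4965,-.102,.175 [-0.154 -2.515  0.025]
```

```bash
python3 -m inch '[[-0.01,-0.1,-0.1,0,0,0,0.3],[-0.02,-0.25,-0.15,0,0,0,0.3],[-0.03,-0.45,-0.15,0,0,0,0.3],[-0.04,-0.65,-0.15,0,0,0,0.3],[-0.06,-0.85,-0.15,0,0,0,0.3],[-0.06,-0.95,-0.15,0,0,0,0.3]]'>/dev/null
python3 -m inch '[[-0.02,-0.2,0,0,0,0,0.3],[-0.03,-0.4,0,0,0,0,0.3],[-0.04,-0.6,0,0,0,0,0.3],[-0.06,-0.8,0,0,0,0,0.3],[-0.06,-0.95,0,0,0,0,0.3]]'>/dev/null
python3 -m inch '[[-0.02,-0.2,0,0,0,0,0.3],[-0.03,-0.4,0,0,0,0,0.3],[-0.03,-0.58,0,0,0,0,0.3],[-0.03,-0.615,0,0,0,0,0.3],[-0.03,-0.615,0,0,0,0,0.3],[-0.03,-0.615,0,0,0,0,0.3]]'; python3 w.py .4965,-.102,.0775
python3 - <<'E'
from h import *
d=snap('side');W=cloud(d);cv2.imwrite('pics/s5.png',cv2.resize(d['img'][100:400,150:450],(600,600))[:,:,::-1])
E
```

```text
clock: 20.9
position: [0.4949, -0.1016, 0.2082]
tool_rot: [3.141, -0.0, -3.066]
force: [0.2, 0.2, -2.1]
grip_width: 0.0557
finger_force: 65.4
t 20.9 p [ 0.4949 -0.1016  0.2082] rpy [ 3.141 -0.    -3.066] q [ 0.11  0.39 -0.03  1.95  0.02  0.81  1.72] F [ 0.2  0.2 -2.1] w 0.0557
.4965,-.102,.0775 [-0.008 -0.003  0.653]
```

View pics/s5.png

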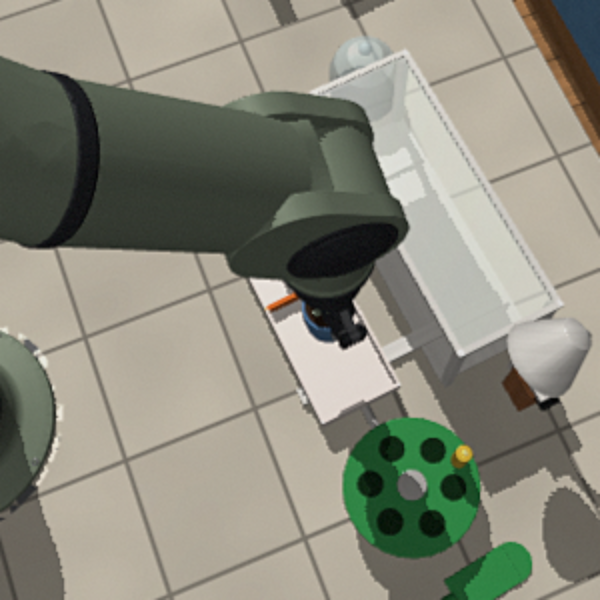

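The blue pot is still held, over the right bay at crop pixel (320,320). I'll lower it in stages, watching the force.

```bash
python3 -m inch '[[-0.005,0,0.12,0,0,0,0.3],[-0.005,0,0.27,0,0,0,0.3],[-0.005,0,0.42,0,0,0,0.3],[-0.005,0,0.5,0,0,0,0.3],[-0.005,0,0.52,0,0,0,0.3],[-0.005,0,0.52,0,0,0,0.3]]'; python3 - <<'E'
from h import *
for n in('side','top'):
    d=snap(n);W=cloud(d);h=cv2.cvtColor(d['img'],cv2.COLOR_RGB2HSV)
    m=(np.hypot(W[...,0]-.496,W[...,1]+.102)<.045)&(h[...,0]>95)&(h[...,0]<125)&(h[...,1]>90)&(W[...,2]>.025);p=W[m]
    if len(p):print(n,len(p),p.min(0).round(3),p.max(0).round(3))
E
python3 -m inch '[[0,0,0.06,0,0,0,0.3],[0,0,0.1,0,0,0,0.3],[0,0,0.13,0,0,0,0.3],[0,0,0.13,0,0,0,0.3]]'
```

```text
clock: 21.7
position: [0.4964, -0.1026, 0.1048]
tool_rot: [-3.141, 0.001, -3.067]
force: [-0.1, -0.3, -2.4]
grip_width: 0.0559
finger_force: 65.4
side 68 [ 0.463 -0.138  0.076] [ 0.492 -0.096  0.239]
clock: 22.3
position: [0.4959, -0.1027, 0.0778]
tool_rot: [3.142, -0.001, -3.067]
force: [-0.8, -0.5, -3.9]
grip_width: 0.0561
finger_force: 65.4
```

```bash
python3 -m inch '[[0,0,0.005,0,0,0,0.3],[0,0,0.01,0,0,0,0.3],[0,0,0.01,0,0,0,0.3]]'; python3 -m inch '[[0,0,0.005,0,0,0,0.3],[0,0,0.01,0,0,0,0.3],[0,0,0.01,0,0,0,0.3]]'
```

```text
clock: 22.68
position: [0.4963, -0.1028, 0.0771]
tool_rot: [-3.141, 0.001, -3.067]
force: [-5.1, 0.9, 17.7]
grip_width: 0.0561
finger_force: 67.3
clock: 23.05
position: [0.4977, -0.1027, 0.0768]
tool_rot: [-3.141, 0.004, -3.068]
force: [-7.7, 1.7, 53.0]
grip_width: 0.0564
finger_force: 70.8
```

```bash
python3 -m inch '[[0,0,-0.012,0,0,0,0.3],[0,0,-0.012,0,0,0,0.3],[0,0,-0.012,0,0,0,0.7],[0,0,-0.012,0,0,0,0.85],[0,0,-0.012,0,0,0,1],[0,0,-0.012,0,0,0,1],[0,0,-0.1,0,0,0,1],[0,0,-0.3,0,0,0,1],[0,0,-0.55,0,0,0,1],[0,-0.2,-0.85,0,0,0,1],[-0.05,-0.45,-0.85,0,0,0,1],[-0.1,-0.7,-0.85,0,0,0,1],[-0.2,-0.9,-0.85,0,0,0,1],[-0.2,-0.95,-0.85,0,0,0,1],[-0.2,-0.95,-0.85,0,0,0,1]]'; python3 - <<'E'
from h import *
for n in('top','side'):
    d=snap(n,n+'6.png');W=cloud(d)
    print(n,fitpot(W,.485,.071,.06,.089),fitpot(W,.497,-.103,.06,.089))
    p=W[(abs(W[...,0]-.585)<.03)&(abs(W[...,1]+.301)<.03)&(W[...,2]>.115)&(W[...,2]<.13)]
    if len(p):print('peg',len(p),p.mean(0))
E
python3 w.py .582,-.300,.25 .582,-.300,.107
```

```text
clock: 24.92
position: [0.5496, -0.2893, 0.2439]
tool_rot: [3.141, -0.001, -3.068]
force: [-0.1, -0.1, -0.4]
grip_width: 0.0856
finger_force: 0.0
top (array([0.5075, 0.033 ]), 108) (array([ 0.4972, -0.105 ]), 236)
peg 14 [ 0.5893238  -0.30080573  0.12355431]
side (array([0.4937, 0.0717]), 34) (array([ 0.497, -0.103]), 0)
t 25.02 p [ 0.5498 -0.2881  0.2443] rpy [ 3.141 -0.    -3.066] q [ 0.38  0.52  0.02  1.62 -0.01  1.01  2.04] F [ 0.1 -0.   0.2] w 0.0853
.582,-.300,.25 [-0.156 -0.072 -0.029]
.582,-.300,.107 [-0.156 -0.072  0.686]
```

View pics/top6.png

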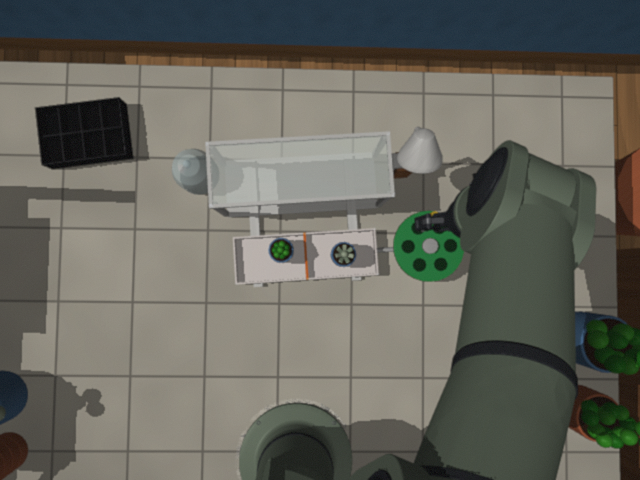

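Mint has been knocked a few centimetres towards the divider, to (281,250). Sage is upright at (343,254). I'll measure how far mint went.

```bash
python3 - <<'E'
from h import *
C=np.array([.490,-.0185]);f=np.radians(4.3);A=np.array([[np.cos(f),np.sin(f)],[-np.sin(f),np.cos(f)]])
d=load('top');W=cloud(d)
print(W[250,281])
for lo,hi in((.06,.089),(.04,.089)):
  x,y=W[250,281][:2]
  for i in range(3):(x,y),k=fitpot(W,x,y,lo,hi)
  print('mint',x,y,k,'bed',(A@(np.array([x,y])-C)).round(4))
  (x,y),k=fitpot(W,.497,-.105,lo,hi);print('sage bed',(A@(np.array([x,y])-C)).round(4))
E
```

```text
[0.50220973 0.03574964 0.11402844]
mint 0.5037 0.0391 236 bed [0.018  0.0564]
sage bed [ 0.0005 -0.0872]
mint 0.5055 0.0393 259 bed [0.0198 0.0565]
sage bed [ 0.0005 -0.0871]
```

Mint sits at (+19, −28) mm from its bay centre, which is within tolerance, and it's upright. So I'll take hold of the peg again.

```bash
python3 -m inch '[[-0.1,-0.05,0,0,0,0,0.7],[-0.156,-0.072,0,0,0,0,0.6],[-0.156,-0.072,0,0,0,0,0.6],[-0.156,-0.072,0.15,0,0,0,0.6],[-0.156,-0.072,0.3,0,0,0,0.6],[-0.156,-0.072,0.45,0,0,0,0.6],[-0.156,-0.072,0.6,0,0,0,0.6],[-0.156,-0.072,0.685,0,0,0,0.6],[-0.156,-0.072,0.685,0,0,0,0.6],[-0.156,-0.072,0.685,0,0,0,0],[-0.156,-0.072,0.685,0,0,0,0],[-0.156,-0.072,0.685,0,0,0,0],[-0.156,-0.072,0.685,0,0,0,0],[-0.156,-0.072,0.685,0,0,0,0],[-0.156,-0.072,0.685,0,0,0,0]]' 80; python3 w.py
```

```text
clock: 26.9
position: [0.5828, -0.3017, 0.1088]
tool_rot: [-3.14, 0.002, -3.068]
force: [-1.4, -0.0, 7.8]
grip_width: 0.0181
finger_force: 77.8
t 26.9 p [ 0.5828 -0.3017  0.1088] rpy [-3.140e+00  2.000e-03 -3.068e+00] q [ 0.38  0.73  0.01  1.62 -0.01  0.79  2.04] F [-1.4 -0.   7.8] w 0.0181
```

```bash
python3 -m inch '[[0,-0.03,0,0,0,0,0],[0.01,-0.084,0,0,0,0,0],[0.044,-0.162,0,0,0,0,0],[0.095,-0.23,0,0,0,0,0],[0.162,-0.281,0,0,0,0,0],[0.241,-0.314,0,0,0,0,0],[0.325,-0.325,0,0,0,0,0],[0.409,-0.314,0,0,0,0,0],[0.487,-0.281,0,0,0,0,0],[0.555,-0.23,0,0,0,0,0],[0.606,-0.162,0,0,0,0,0],[0.639,-0.084,0,0,0,0,0],[0.65,-0.02,0,0,0,0,0],[0.65,0,0,0,0,0,0],[0.65,0,0,0,0,0,0]]'
```

```text
clock: 28.78
position: [0.4532, -0.3113, 0.1087]
tool_rot: [-3.14, 0.002, -3.067]
force: [-1.9, 1.5, 12.7]
grip_width: 0.018
finger_force: 79.3
```

```bash
python3 - <<'E'
from h import *
p=bot.observe()['position'];v=p[:2]-[.517,-.306];print(np.hypot(*v),np.degrees(np.arctan2(v[1],v[0]))-4.3,bot.observe()['grip_width'])
E
```

```text
0.06406658035750844 -179.58003962548764 0.018039877761272274
```

```bash
python3 -m inch '[[0,0.03,0,0,0,0,0],[-0.01,0.084,0,0,0,0,0],[-0.044,0.162,0,0,0,0,0],[-0.095,0.23,0,0,0,0,0],[-0.162,0.281,0,0,0,0,0],[-0.241,0.314,0,0,0,0,0],[-0.325,0.325,0,0,0,0,0],[-0.409,0.314,0,0,0,0,0],[-0.487,0.281,0,0,0,0,0],[-0.555,0.23,0,0,0,0,0],[-0.606,0.162,0,0,0,0,0],[-0.639,0.084,0,0,0,0,0],[-0.65,0.02,0,0,0,0,0],[-0.65,-0.01,0,0,0,0,0],[-0.65,-0.01,0,0,0,0,0],[-0.65,-0.01,0,0,0,0,0]]'; python3 - <<'E'
from h import *
p=bot.observe()['position'];v=p[:2]-[.517,-.306];print(np.hypot(*v),np.degrees(np.arctan2(v[1],v[0]))-4.3)
d=snap('top');W=cloud(d);cv2.imwrite('pics/t7.png',cv2.resize(d['img'][110:310,160:500],(800,470))[:,:,::-1])
E
```

```text
clock: 30.78
position: [0.5829, -0.3038, 0.1088]
tool_rot: [-3.14, 0.002, -3.068]
force: [-1.8, 0.5, 9.4]
grip_width: 0.0178
finger_force: 79.5
0.06595912773710817 -2.4111871799593434
```

View pics/t7.png

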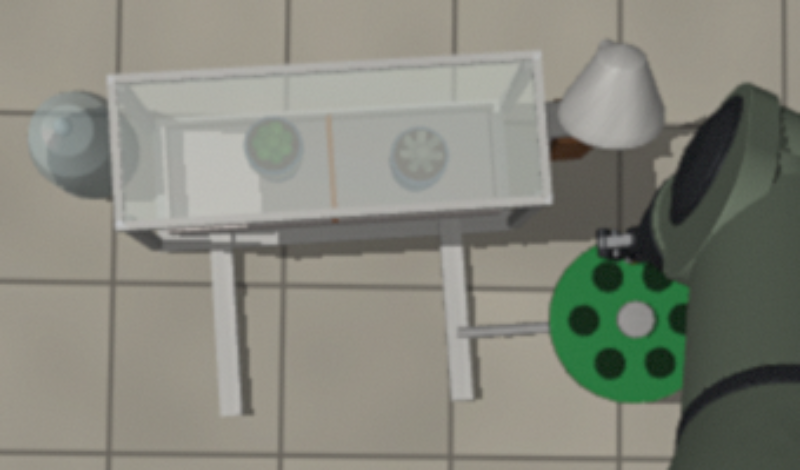

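The bed is in, with mint at crop pixel (273,148) in the left bay and sage at (418,158) in the lamp-side bay, both upright. Now release and retreat.

```bash
python3 -m inch '[[0,0,0,0,0,0,0.5],[0,0,0,0,0,0,0.5],[0,0,0,0,0,0,0.5],[0,0,-0.2,0,0,0,0.5],[0,0,-0.45,0,0,0,0.5],[0.1,0.02,-0.7,0,0,0,0.5],[0.3,0.15,-0.7,0,0,0,0.5],[0.5,0.35,-0.7,0,0,0,0.5],[0.5,0.4,-0.7,0,0,0,0.5],[0.5,0.4,-0.7,0,0,0,0.5],[0.5,0.4,-0.7,0,0,0,0.5]]'; python3 - <<'E'
from h import *
for n in('top','side'):
    d=snap(n);W=cloud(d)
    p=W[(abs(W[...,0]-.585)<.03)&(abs(W[...,1]+.301)<.03)&(W[...,2]>.115)&(W[...,2]<.13)]
    if len(p):m=p.mean(0);print(n,'peg',len(p),m,np.degrees(np.arctan2(m[1]+.306,m[0]-.517))-4.3)
    cv2.imwrite('pics/f_%s.png'%n,cv2.resize(d['img'][100:400,200:500],(600,600))[:,:,::-1])
E
```

```text
clock: 32.2
position: [0.4774, -0.2316, 0.2472]
tool_rot: [-3.141, 0.0, -3.068]
force: [0.1, -1.1, -0.1]
grip_width: 0.0427
finger_force: 0.0
top peg 68 [ 0.58326335 -0.30377644  0.12357845] -2.3780782468149813
side peg 61 [ 0.58067917 -0.3041227   0.12278778] -2.6113737194843356
```

View pics/f_side.png

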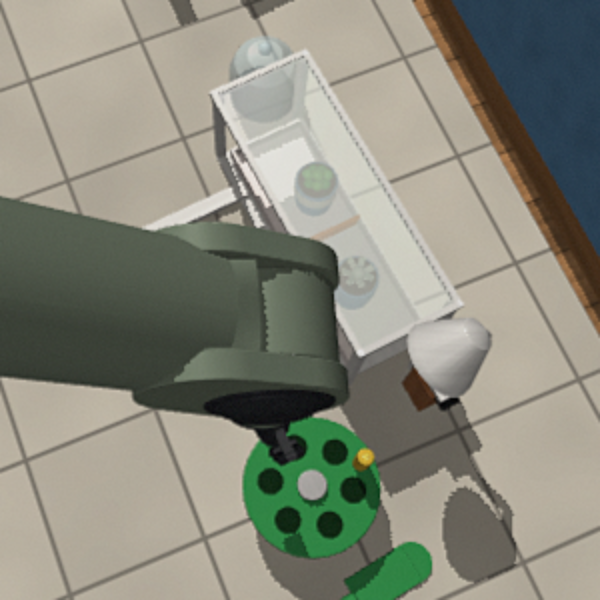

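The gripper is clear of everything and the peg is about 2.5° past its start. Both pots stand upright under the canopy, mint at (317,185) and sage at (357,280).

```bash
python3 -c "
from workcell import bot
print(bot.job_done())"
```

```text
the job is handed in; nothing more can be done
None
```

I handed the job in at about 32 s; no verdict came back. The two pots present stand upright in the bed, sage in the right bay on the lamp's side and mint in the left. The bed is back in under the canopy, with the wheel about 2.5° from its start by camera.

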